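Pin the model railway coupling

TASK

Push the sliding section of the model railway by its dark wooden grip until it is fully home, so that its brass eye lies between the two ears of the aluminium yoke. Then take the red-headed coupling pin from its wooden block and pass it down through the upper ear, the eye and the lower ear until its collar rests flat on the upper ear, and let go. The eye floats sideways, so feel for its hole with the pin and press only lightly, never forcing it; leave the paint jar, the yellow box and the red tin where they are.

Things in the scene. Friction and masses are not known exactly. Their poses are not given: they have to be found in the camera images.
- layout: fixed layout baseboard, 375 x 150 mm plywood base 8 mm thick. Origin on the bench straight below the middle of the yoke's slots; +x is the direction in which the section is pushed home, z up. Wooden decks 46 mm high stand beyond the yoke (+x) and on both sides of it (|y| from 42 to 75 mm). The aluminium yoke measures 50 mm along x and 60 mm along y
- slot (a point): middle of the slot in the yoke's upper ear, at the ear's top face, 54 mm above the bench; axes as the layout's. Two level ears, 8 mm thick: lower from z = 22 to 30 mm, upper from 46 to 54 mm. Each has the same slot right through at x = y = 0, 12 mm wide along x, 36 mm long along y
- section (a joint): how far (m) the sliding section is from home: 0 = home against its stop, up to 0.085 drawn back towards the layout's -x. About 3 N of friction; stays where it is left. The section is a wooden scenic board 125 x 150 mm, deck 46 mm above the bench, 0.5 kg, with a small hut (roof 80 mm above the bench); it carries the brass eye at its front
- grip (a point): middle of the section's upright dark wooden grip, 70 mm above the bench. The grip is a block 16 mm thick along the layout's x, 40 mm along its y, from z = 46 to 84 mm; it moves with the section (130 mm behind the slot's middle when home)
- lug (a point): moves with the section: middle of the eye's sideways float, at the plate's top face, 43 mm above the bench. Brass eye plate 54 mm wide, 40 long, 10 thick (z 33 to 43 mm) with a round 12 mm hole. The eye floats up to 12 mm either way along the layout's y against about 3 N of friction: where its hole is differs each time and is not measured. When home, the plate closes the rest of the slot
- pin: steel coupling pin, 76 mm long, 70 g, standing upright in the block. Origin at the centre of its tip (lower end), z up the pin. Shank 10 mm diameter, from the tip to 40 mm, the tip tapering to 8.4 mm diameter over the last 2.5 mm; collar 22 mm diameter from 40 to 44 mm; red round head 18 mm diameter from 44 to 76 mm, to be gripped
- collar (a point): centre of the underside of the pin's collar, 40 mm above its tip; when the pin is fully in, this point lies at the level of the upper ear's top face
- pinblock: fixed wooden block 70 x 70 x 50 mm with a 12 mm hole, 46 mm deep, in the middle of its top; origin at the centre of its underside. The pin starts in the hole, its collar resting on the block's top
- paint_jar: bystander: amber paint jar with a white cap, 52 mm diameter, 75 mm high; origin at the centre of its underside
- yellow_box: bystander: yellow box 60 x 60 x 45 mm; origin at the centre of its underside
- red_tin: bystander: red tin 110 x 75 x 40 mm; origin at the centre of its underside
Not all that is in view belongs to the job. Of the things that look like the pin, the smallest one is meant.

How it is judged (in metres and radians):
On the way, in this order (a step that is already met when the one before it is completed fails the run):
1. the section has been pushed home (within 3 mm of its stop) (value of joint section below 0.003 m), for 0.2 s.
2. the pin is through the eye and into the lower ear, the section still home (value of joint section below 0.003 m and z of pin in the frame of layout below 0.026 m and x of collar in the frame of slot between -0.006 and 0.006 m and y of collar in the frame of slot between -0.017 and 0.017 m), for 0.1 s.
At the end, for the whole second after the job is handed in: the section is within 3 mm of home; the pin stands upright (within 0.1 rad) in the slots, through upper ear, eye and lower ear, the underside of its collar within 2 mm of the upper ear's top face; it is released and at rest (value of joint section below 0.003 m and z of collar in the frame of slot between -0.003 and 0.002 m and x of collar in the frame of slot between -0.004 and 0.004 m and y of collar in the frame of slot between -0.016 and 0.016 m and angle between pin's own z axis and vertical below 0.1 rad and linear speed of pin below 0.02 m/s and contact force between the fingers and pin below 0.1 N); the robot touches nothing.
It fails at once if the pin is forced: more than 25 N between the pin and the layout (yoke, eye, section) (contact force between pin and layout above 25 N).
It fails at once if the paint jar is moved more than 30 mm (distance of paint_jar from where it was at the start of the episode above 0.03 m).
It fails at once if the yellow box is moved more than 30 mm (distance of yellow_box from where it was at the start of the episode above 0.03 m).
It fails at once if the red tin is moved more than 30 mm (distance of red_tin from where it was at the start of the episode above 0.03 m).
It also fails if it takes over 72 s, if anything falls off the work surface, if the arm or the gripper's body presses on something with over 40 N, if the wrist force passes 120 N, or if a joint passes its speed limit or range.

ROBOT

A 6-joint arm with a two-finger parallel gripper is mounted at the origin on the work surface. World frame = base frame: x ahead of the robot, y to its left, z up, the work surface at z = 0. Lengths are in mm, angles in rad, forces in N, time in s.
With the tool pointing down it reaches from about 325 to 775 mm from the base axis. Payload 5.5 kg.
Tool frame: the origin (TCP) lies midway between the tips of the shut fingers; the grasp point (between the pads) lies 19 mm behind it; z points along the fingers, y is the line along which they close (so a half turn about z gives the same grasp; the last joint's range is limited). The gripper opens to 88 mm and grips with 3 to 60 N. Pads are 20 mm wide; open, the fingers measure 115 mm over their backs; the gripper's body (75 mm by 178 mm) begins 61 mm behind the grasp point.
Start: joints at [-0.057, 0.091, 1.231, -0, 1.82, -0.057], TCP at [600.013, -0.003, 190.031] pointing down, gripper open.
Joint ranges: [-2.87, 2.87], [-0.86, 2.18], [0.17, 2.46], [-1.51, 4.65], [0.06, 2.69], [-2.65, 2.65]. Speed limits (rad/s): [2.57, 2.57, 3.01, 3.14, 3.14, 3.14].

INTERFACE

Orientations are given as a rotation vector (axis times angle).
In Python, from bench import arm gives the robot as it stands.
- The arm moves only by the tool servo_tool, never from a script. Its argument "increments" is text: rows parted by semicolons, each of 7 numbers parted by spaces: the shift along the world's x, y, z in cm, then the turn, a rotation vector about the world's x, y, z in degrees, then the closure, from 0 (fully open) to 1 (shut). In form: dx dy dz rx ry rz claw; .... A call has exactly 5 rows; each row is the pose to reach, as a shift and turn from the pose commanded when the call began; what a row does not reach only later rows make up. A row lasts 1/10 s, in which the tool goes at most 50 mm and 8.59 degrees, less where a joint would pass 70% of its speed; a pose out of reach is approached as far as the arm can. A call with a gripper value outside its range is refused whole. The fingers move at their own pace and stop on an object; the grip force is fixed at half the most. Time passes only in rows, so rows that repeat a pose let the fingers close, or fill a call up. It gives the time, the measured TCP pose, the force, the opening and the grip force at its end, in the units of the state.
- arm.state(): the state, without advancing time (a new reading comes with each control period).
- arm.capture(name): name is "scene" or "side" or "wrist"; returns a dict with "img" (420x560x3 uint8, blue, green, red), "depth" (420x560 float32, mm along the optical axis (not along the pixel's ray), 0 where there is no reading), "fovy" (degrees; the focal length in pixels is half the picture's height over the tangent of half this angle, whatever the lens; pixels are square), "cx", "cy" (the principal point, pixels), "rvec" (rotation vector, rad) and "tvec" (3), from world to camera coordinates, as OpenCV has them. Camera axes: x right, y down, z forward; pixel columns grow to the right and rows downward; lengths in mm; the calibration is good to about 2 mm. A picture is of the moment at which its call begins.
- arm.finish_job(): hands the job in; it is judged then, once.
Trained networks look in the newest picture that a camera, given by its name, has taken for a name from the list of things; names that differ only in an ending like _2 or _b are one class to them, and where a whole thing is asked for, a point or a joint stands for the part that bears it (a point fixed in the world has none). Each returns a list of dicts, best first, with "p" (0 to 1); they miss things now and then, are a little off and sometimes report something else, mostly with a low value. They report only what shows in the picture. A call takes as long as a camera call. They do not tell look-alikes from the thing itself.
- arm.regions_of(camera, label): "region" (420x560 bool, what is visible of it) and "bbox" ([left, top, right, bottom] in pixels, round what is visible of it).
The state is a dict: "time_s": time; "q": joint angles; "qvel": joint speeds; "joint_torque": joint torques, N m; "tool_pos": TCP position; "tool_rot": TCP orientation; "wrist_force": force on the tool from outside, world axes, zero at the start; "torque": the same for the moment, N m; "opening": opening from 0.0 (shut) to 1.0 (fully open); "gripper_force": force on a finger pad.
Only numpy, scipy, OpenCV 4.12 (cv2) and the standard library are available. Lean on these libraries where they do the work, as an engineer would, in place of code of your own. Each camera call takes 0.05 s, during which the arm holds its last target. There are 200 camera calls.

## Working session

There is one attempt and no reset: what is moved stays moved. The work goes in short steps, Python scripts to look and compute and a tool call to move; the robot and the scene stay as the last step left them, time stands still between calls to the robot, and variables do not carry over. Pictures are saved under pics/ and viewed, at most 10 in all, crops included, and the job is handed in when it is done.

Besides the shell and the picture viewer there is one more tool, called after "Emit:" in YAML: its name, and indented under it one key for each argument. servo_tool: Moves the arm, as the interface text tells. Its arguments: {"type":"object","properties":{"increments":{"type":"string"}},"required":["increments"]}

```bash
mkdir -p pics; cat > h.py <<'E'
import numpy as np, cv2
from bench import arm
def pts(c, mask=None):
    f=c["img"].shape[0]/2/np.tan(np.radians(c["fovy"])/2)
    v,u=np.mgrid[0:420,0:560]; z=c["depth"]
    P=np.stack([(u-c["cx"])/f*z,(v-c["cy"])/f*z,z],-1)
    R=cv2.Rodrigues(np.array(c["rvec"],float))[0]
    W=(P-np.array(c["tvec"]))@R
    W[z<=0]=np.nan
    return W
E
python3 - <<'E'
from h import *
s=arm.state(); print(s)
ims=[]
for n in ["scene","side"]:
    c=arm.capture(n); cv2.imwrite(f"pics/{n}0.png",c["img"]); W=pts(c)
    np.savez(f"{n}0.npz",W=W,img=c["img"])
    for l in ["layout","section","grip","lug","pin","pinblock","paint_jar","yellow_box","red_tin"]:
        for r in arm.regions_of(n,l)[:3]:
            w=W[r["region"]]; w=w[~np.isnan(w[:,0])]
            if len(w): print(n,l,round(r["p"],2),np.round(r["bbox"]),len(w),"med",np.round(np.median(w,0)),"lo",np.round(np.percentile(w,3,0)),"hi",np.round(np.percentile(w,97,0)))
E
```

```text
{'time_s': 0.0, 'q': array([-5.66928345e-02,  9.18466336e-02,  1.23184675e+00,  1.49147180e-05,
        1.81980606e+00, -5.67168811e-02]), 'qvel': array([ 1.37835456e-03, -1.61398258e-03,  7.96649171e-05, -3.46170504e-04,
        2.61093633e-04, -4.59674364e-04]), 'joint_torque': array([-3.13584051e-04, -4.46447504e+01, -4.06449509e+01,  6.96761138e-02,
        2.93726998e-02, -1.50731516e-04]), 'tool_pos': array([5.99647626e+02, 2.80502222e-02, 1.88936364e+02]), 'tool_rot': array([-2.22039756e+00, -2.22045909e+00,  1.97662951e-03]), 'wrist_force': array([-0.11005797, -0.17431864, -0.29666449]), 'torque': array([-0.00722471,  0.01304867,  0.00519759]), 'gripper_force': 0.0, 'opening': 0.9968092019301513}
scene layout 0.91 [267. 164. 372. 258.] 5329 med [662.  81.  45.] lo [449.  -3.   3.] hi [800. 181.  74.]
scene section 0.98 [305. 190. 370. 249.] 2488 med [706.  71.  47.] lo [600.  -2.   9.] hi [776. 140.  79.]
scene grip 0.61 [302. 196. 368. 250.] 2370 med [707.  70.  47.] lo [604.  -2.  15.] hi [775. 138.  80.]
scene grip 0.27 [180. 232. 191. 251.] 97 med [ 464. -291.   69.] lo [
[... 1858 characters left out ...]
   6.] hi [ 430. -381.   99.]
side pinblock 0.57 [250. 297. 309. 352.] 1788 med [ 443. -305.   49.] lo [ 413. -331.    4.] hi [ 499. -262.   52.]
side pinblock 0.26 [368. 262. 408. 298.] 1254 med [ 699. -297.   41.] lo [ 679. -316.    4.] hi [ 736. -257.   47.]
side paint_jar 0.96 [157. 162. 183. 196.] 530 med [435. 307.  45.] lo [415. 299.   3.] hi [460. 344.  77.]
side yellow_box 0.65 [367. 260. 408. 300.] 1315 med [ 700. -296.   39.] lo [ 679. -316.    1.] hi [ 741. -254.   47.]
side yellow_box 0.58 [188. 175. 339. 238.] 6077 med [600.  71.  46.] lo [437.  -7.   5.] hi [766. 181.  68.]
side red_tin 0.62 [237. 153. 277. 173.] 654 med [711. 329.  36.] lo [663. 298.   6.] hi [759. 385.  42.]
```

```bash
python3 -c "
import cv2,numpy as np
a=cv2.imread('pics/scene0.png');b=cv2.imread('pics/side0.png')
print(a.shape)"
```

```text
(420, 560, 3)
```

View pics/scene0.png

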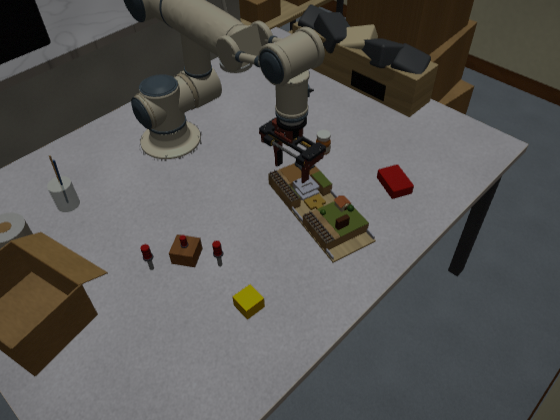

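View pics/side0.png

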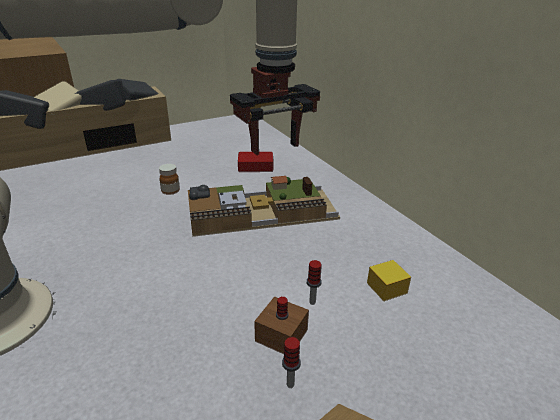

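The scene view shows the layout at (320,210), with its dark grip at (342,222). The pin in its block is at (184,243), flanked by two larger look-alikes on stands. The section gets pushed towards the robot. Next is the wrist view.

```bash
python3 - <<'E'
from h import *
c=arm.capture("wrist"); cv2.imwrite("pics/w0.png",c["img"]); W=pts(c); np.savez("w0.npz",W=W,img=c["img"])
print(c["rvec"],c["tvec"],c["fovy"])
for l in ["grip","lug","layout","section"]:
    for r in arm.regions_of("wrist",l)[:2]:
        print(l,r["p"],r["bbox"],np.nanmedian(W[r["region"]],0))
# base rect: from scene+side points
for n in ["scene0","side0"]:
    Q=np.load(n+".npz")["W"].reshape(-1,3); Q=Q[~np.isnan(Q[:,0])]
    m=(Q[:,2]>5)&(Q[:,2]<90)&(Q[:,0]>400)&(Q[:,0]<850)&(Q[:,1]>-60)&(Q[:,1]<230)
    print(n,cv2.minAreaRect(Q[m][:,:2].astype(np.float32)))
E
```

```text
[-2.88272756e+00 -1.54244562e-03  3.38708004e-04] [-600.81351203  -32.05873083  389.28678162] 61.61293554638987
grip 0.59 [261.6, 0.0, 494.1, 198.6] [691.96116676  86.6318754   46.7096228 ]
lug 0.9 [261.3, 2.7, 491.5, 195.8] [692.27066491  86.28805964  46.73095137]
layout 0.83 [87.8, 1.8, 506.8, 200.5] [628.30077799  99.86667301  46.46218084]
section 0.92 [263.5, 0.0, 490.6, 195.3] [691.95325024  86.6466423   46.68656981]
scene0 ((625.0108032226562, 84.52822875976562), (450.0833740234375, 287.7620544433594), 0.13057149946689606)
side0 ((620.44873046875, 99.50460815429688), (157.558837890625, 375.2745666503906), 74.18074798583984)
```

View pics/w0.png

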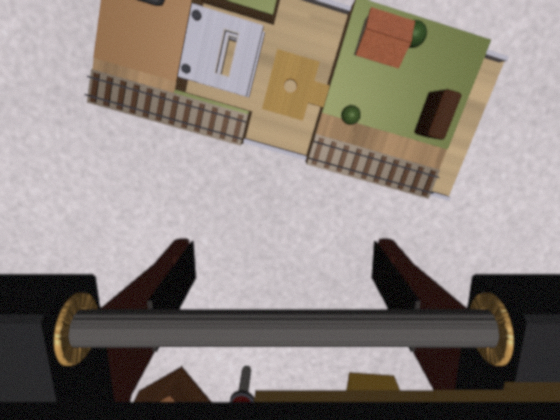

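The wrist view shows the yoke slot at (228,53), the eye hole at (290,87) and the dark grip at (438,113).

```bash
cat >> h.py <<'E'
def px2w(c,u,v,z):
    f=210/np.tan(np.radians(c["fovy"])/2); R=cv2.Rodrigues(np.array(c["rvec"],float))[0]; t=np.array(c["tvec"]).ravel()
    o=-R.T@t; d=R.T@np.array([(u-c["cx"])/f,(v-c["cy"])/f,1]); return o+d*(z-o[2])/d[2]
def rect(W,m):
    n,l,s,_=cv2.connectedComponentsWithStats(m.astype(np.uint8))
    return [(int(s[i,4]),s[i,:4].tolist(),cv2.minAreaRect(W[l==i][:,:2].astype(np.float32))) for i in range(1,n) if s[i,4]>40]
E
python3 - <<'E'
from h import *
d=np.load("w0.npz");W=d["W"];img=d["img"]
W0=np.where(np.isnan(W),-99,W); z=W0[...,2].copy(); z[200:]=-99
b,g,r=[img[...,i].astype(int) for i in range(3)]
print("grip/hut z>78");[print(x) for x in rect(W,(z>78)&(z<90))]
print("yoke");[print(x) for x in rect(W,(z>51)&(z<57)&(abs(r-b)<35))]
c=dict(fovy=61.61293554638987,cx=280,cy=210,rvec=[-2.88272756e+00,-1.54244562e-03,3.38708004e-04],tvec=[-600.81351203,-32.05873083,389.28678162])
print("slot",px2w(c,228,53,54),"hole",px2w(c,290,87,43), "grip",px2w(c,440,107,84))
print("z profile row 53",z[53,205:250].round().astype(int))
print(W[53,228],z[87,285:297].round())
# pins, from initial captures
for n,bb in (("scene0",[178,234,189,250]),("side0",[276,296,288,317])):
    d=np.load(n+".npz");V=d["W"][bb[1]-3:bb[3],bb[0]:bb[2]].reshape(-1,3);im=d["img"][bb[1]-3:bb[3],bb[0]:bb[2]].reshape(-1,3).astype(int)
    k=(im[:,2]>im[:,1]*3)&(V[:,2]>58); print(n,k.sum(),np.nanmin(V[k],0),np.nanmax(V[k],0),np.nanmean(V[k],0))
    k=(d["W"][...,2]>46)&(d["W"][...,2]<53)&(abs(d["W"][...,0]-462)<70)&(abs(d["W"][...,1]+295)<60)
    print([x for x in rect(d["W"],k) if x[0]>100])
E
```

```text
grip/hut z>78
(987, [427, 89, 35, 51], ((734.2290649414062, 69.09734344482422), (40.0036506652832, 16.041799545288086), 75.03849792480469))
yoke
(76, [139, 0, 25, 6], ((489.76885986328125, 159.40487670898438), (3.760801315307617, 20.269775390625), 88.51467895507812))
(4698, [178, 3, 85, 93], ((545.1012573242188, 122.31944274902344), (60.168495178222656, 62.479610443115234), 74.32145690917969))
(302, [87, 75, 159, 48], ((496.12548828125, 81.78352355957031), (3.8028969764709473, 144.44053649902344), 74.00349426269531))
(112, [415, 91, 18, 44], ((727.0515747070312, 70.37750244140625), (38.53650665283203, 2.939704418182373), 77.51274108886719))
(132, [85, 94, 67, 20], ((451.82916259765625, 77.85490417480469), (3.5353193283081055, 59.736488342285156), 75.5843734741211))
(65, [341, 105, 19, 20], ((659.73876953125, 67.79509735107422), (13.11208724975586, 17.00191879272461), 30.141218185424805))
(77, [153, 113, 41, 13], ((500.0362243652344, 64.3065414428711), (1.6243752241134644, 37.444602966308594), 74.36970520019531))
(65, [207, 128, 35, 11], ((545.7323608398438, 51.23429870605469), (2.696
[... 531 characters left out ...]
27 23  8  8
  7  8  8  6  8 54 53 53 53 54 54 56 52 53 55 53 55 53 53 55 56]
[545.82494392 127.21981529   7.82980523] [8. 6. 7. 8. 6. 8. 8. 8. 8. 8. 8. 5.]
scene0 53 [ 454.10510476 -298.90916547   58.16307648] [ 472.80789064 -284.63178913   89.54713902] [ 464.42765408 -292.24174282   76.63133921]
[(390, [169, 234, 31, 24], ((460.6029968261719, -289.3240051269531), (71.66497802734375, 74.45497131347656), 30.465065002441406))]
side0 114 [ 449.12808357 -302.38817976   58.08800651] [ 466.763858   -284.19385795   88.60082692] [ 456.21486408 -294.568964     78.92796384]
[(1069, [254, 297, 55, 41], ((458.90380859375, -291.56317138671875), (73.57498168945312, 70.81834411621094), 32.73604965209961))]
```

Emit:
servo_tool:
  increments: "4 2 -2 0 0 -5 0; 8 4 -4 0 0 -10 0; 12 6 -7 0 0 -15.8 0; 13.4 6.9 -8 0 0 -15.8 0; 13.4 6.9 -8 0 0 -15.8 0"

```text
time_s: 1.75
tool_pos: [733.6, 70.5, 104.1]
tool_rot: [-2.5, -1.895, 0.009]
wrist_force: [1.0, -0.5, -0.7]
opening: 0.997
gripper_force: 0.0
```

Emit:
servo_tool:
  increments: "0 0 -2.5 0 0 0 0; 0 0 -5.3 0 0 0 0; 0 0 -5.3 0 0 0 0.6; 0 0 -5.3 0 0 0 1; 0 0 -5.3 0 0 0 1"

```text
time_s: 2.25
tool_pos: [734.9, 68.7, 60.4]
tool_rot: [2.504, 1.893, 0.005]
wrist_force: [-0.5, 0.9, 0.2]
opening: 0.764
gripper_force: 0.0
```

Emit:
servo_tool:
  increments: "0 0 0 0 0 0 1; 0 0 0 0 0 0 1; 0 0 0 0 0 0 1; 0 0 0 0 0 0 1; 0 0 0 0 0 0 1"

```text
time_s: 2.75
tool_pos: [734.0, 69.0, 57.0]
tool_rot: [-2.506, -1.895, 0.0]
wrist_force: [-0.4, 0.0, -0.7]
opening: 0.311
gripper_force: 0.0
```

Emit:
servo_tool:
  increments: "0 0 0 0 0 0 1; 0 0 0 0 0 0 1; 0 0 0 0 0 0 1; 0 0 0 0 0 0 1; 0 0 0 0 0 0 1"

```text
time_s: 3.25
tool_pos: [734.0, 69.0, 57.0]
tool_rot: [-2.506, -1.895, 0.0]
wrist_force: [0.5, 0.2, 0.2]
opening: 0.003
gripper_force: 0.0
```

```bash
python3 - <<'E'
from h import *
a=arm.capture("scene")["img"]; b=arm.capture("side")["img"]
a=cv2.resize(a[150:270,250:410],(400,300),interpolation=cv2.INTER_CUBIC);b=cv2.resize(b[110:242,180:356],(400,300),interpolation=cv2.INTER_CUBIC)
cv2.imwrite("pics/c1.png",np.vstack([np.hstack([a,b])]))
print(arm.state())
E
```

```text
{'time_s': 3.35, 'q': array([4.76085330e-02, 4.79048734e-01, 1.00629720e+00, 1.02155909e-05,
       1.65623771e+00, 3.23332601e-01]), 'qvel': array([ 0.00162176, -0.0015047 , -0.00063696,  0.00129128, -0.00013369,
       -0.00055374]), 'joint_torque': array([ 8.86383314e-04, -6.07258201e+01, -4.06415570e+01,  7.36581394e-02,
       -8.12955288e-03, -2.87403816e-05]), 'tool_pos': array([734.0274362 ,  69.01485602,  57.03337366]), 'tool_rot': array([-2.50564438e+00, -1.89508042e+00, -2.06997787e-05]), 'wrist_force': array([ 0.13256794, -0.79332281, -0.29592491]), 'torque': array([-0.03316636, -0.00388426, -0.00367139]), 'gripper_force': 0.0, 'opening': 0.00586179495388452}
```

View pics/c1.png

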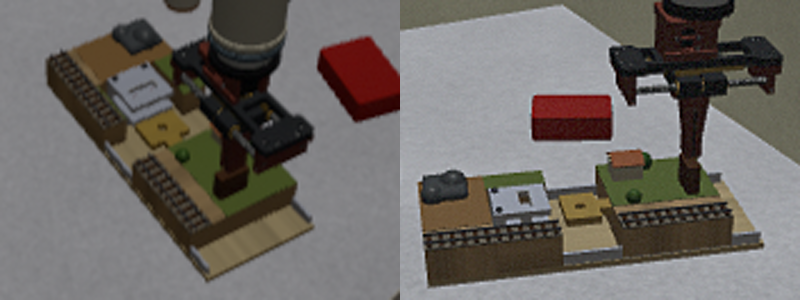

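The fingers shut beside or above the grip without holding it. I'll check the grip's position in the other two cameras.

```bash
python3 - <<'E'
from h import *
for n in ["scene0","side0","w0"]:
    W=np.load(n+".npz")["W"]; m=(W[...,2]>60)&(W[...,2]<90)&(abs(W[...,0]-735)<60)&(abs(W[...,1]-65)<60)
    for x in rect(W,m):
        l,t,w,h=x[1]; S=W[t:t+h,l:l+w][m[t:t+h,l:l+w]]; print(n,x,S[:,2].max().round(1))
c=arm.capture("wrist"); cv2.imwrite("pics/w1.png",c["img"]); np.savez("w1.npz",W=pts(c),img=c["img"])
E
```

```text
scene0 (47, [336, 201, 11, 8], ((690.2996826171875, 117.03288269042969), (15.055793762207031, 28.789474487304688), 89.9529800415039)) 80.3
scene0 (123, [335, 214, 15, 14], ((737.0477294921875, 69.52936553955078), (41.71490478515625, 20.320045471191406), 73.7703628540039)) 88.5
side0 (73, [277, 176, 12, 9], ((691.6907348632812, 116.05741882324219), (17.18947982788086, 33.638492584228516), 85.849609375)) 79.1
side0 (116, [303, 177, 9, 15], ((731.6322021484375, 65.0538558959961), (43.88097381591797, 15.476655006408691), 73.23919677734375)) 86.8
w0 (704, [373, 42, 38, 26], ((688.5999145507812, 116.06188201904297), (17.918275833129883, 27.319936752319336), 89.59403991699219)) 79.3
w0 (1371, [419, 89, 43, 51], ((733.9894409179688, 69.16138458251953), (40.0036506652832, 16.537927627563477), 75.03849792480469)) 86.0
```

View pics/w1.png

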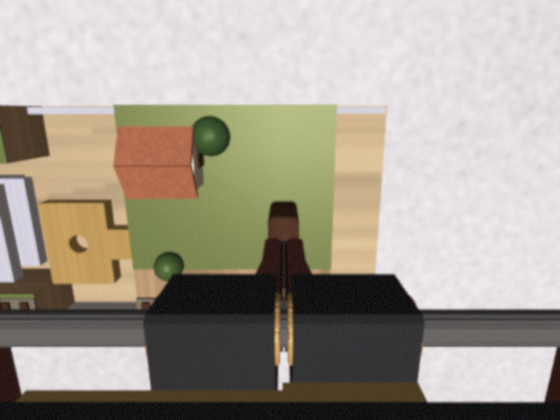

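```bash
python3 - <<'E'
from h import *
c=arm.capture("wrist");W=pts(c); s=arm.state(); print(s["tool_pos"],s["opening"],s["gripper_force"])
f=210/np.tan(np.radians(c["fovy"])/2)
g=[[734,69,57],[734,69,76]]
a=np.radians(164.3);X=np.array([np.cos(a),np.sin(a),0]);Y=np.array([-X[1],X[0],0])
C=np.array([734.,69,84]); g+=[C+i*8*X+j*20*Y for i in(-1,1) for j in (-1,1)]
K=np.array([[f,0,c["cx"]],[0,f,c["cy"]],[0,0,1]])
print(cv2.projectPoints(np.array(g,float),np.array(c["rvec"]),np.array(c["tvec"]),K,None)[0].reshape(-1,2).round())
for v in range(200,300,8): print(v,[tuple(W[v,u].round().tolist()) for u in (270,283,296)])
E
```

```text
[734.00319957  68.99911386  57.02337689] 0.002449852983011962 0.0
[[282. 237.]
 [281. 249.]
 [297. 217.]
 [297. 290.]
 [265. 217.]
 [266. 290.]]
200 [(733.0, 90.0, 46.0), (740.0, 88.0, 47.0), (748.0, 86.0, 47.0)]
208 [(733.0, 89.0, 62.0), (740.0, 88.0, 66.0), (747.0, 85.0, 63.0)]
216 [(734.0, 89.0, 79.0), (740.0, 88.0, 81.0), (746.0, 86.0, 80.0)]
224 [(733.0, 86.0, 83.0), (739.0, 84.0, 83.0), (745.0, 82.0, 83.0)]
232 [(732.0, 82.0, 82.0), (738.0, 80.0, 83.0), (744.0, 78.0, 82.0)]
240 [(732.0, 81.0, 94.0), (737.0, 76.0, 83.0), (744.0, 78.0, 93.0)]
248 [(732.0, 81.0, 103.0), (737.0, 78.0, 98.0), (744.0, 78.0, 104.0)]
256 [(733.0, 81.0, 112.0), (737.0, 75.0, 101.0), (743.0, 78.0, 112.0)]
264 [(733.0, 81.0, 121.0), (736.0, 72.0, 103.0), (743.0, 78.0, 121.0)]
272 [(733.0, 81.0, 128.0), (735.0, 68.0, 103.0), (743.0, 78.0, 129.0)]
280 [(741.0, 101.0, 179.0), (734.0, 65.0, 105.0), (747.0, 100.0, 179.0)]
288 [(741.0, 101.0, 181.0), (733.0, 61.0, 105.0), (747.0, 100.0, 182.0)]
296 [(741.0, 101.0, 185.0), (722.0, 25.0, 45.0), (746.0, 99.0, 185.0)]
```

The depth data puts the grip between the fingers, although the opening reading says shut. A small nudge along the push direction will show which is right.

Emit:
servo_tool:
  increments: "-0.3 0.1 0 0 0 0 1; -0.6 0.2 0 0 0 0 1; -1 0.3 0 0 0 0 1; -1.4 0.4 0 0 0 0 1; -1.4 0.4 0 0 0 0 1"

```text
time_s: 3.95
tool_pos: [719.5, 73.3, 57.3]
tool_rot: [-2.505, -1.895, -0.0]
wrist_force: [0.4, 0.4, 0.2]
opening: 0.007
gripper_force: 0.0
```

```bash
python3 - <<'E'
from h import *
c=arm.capture("wrist");W=pts(c);s=arm.state(); print(s["tool_pos"],s["wrist_force"],s["opening"])
cv2.imwrite("pics/w2.png",c["img"])
z=np.nan_to_num(W[...,2]);z[280:]=0
print(rect(W,(z>68)&(z<90)))
E
```

```text
[719.77681211  73.16326454  57.27651401] [-0.29137774 -0.68894336 -0.23978415] 0.0038115413963345206
[(5326, [144, 126, 82, 73], ((684.3767700195312, 129.5267333984375), (37.67058181762695, 38.55537414550781), 74.38349151611328)), (1650, [296, 209, 33, 65], ((735.8224487304688, 73.22748565673828), (31.446931838989258, 16.847030639648438), 75.26250457763672))]
```

```bash
python3 - <<'E'
from h import *
W=np.load("w0.npz")["W"]
for v in range(236,330,8): print(v,[tuple(np.nan_to_num(W[v,u]).round().tolist()) for u in (170,180,186,192,376,382,390)])
c=arm.capture("wrist");W=pts(c)
for v in range(224,290,6): print(v,[tuple(np.nan_to_num(W[v,u]).round().tolist()) for u in range(262,330,8)])
E
```

```text
236 [(470.0, -68.0, -0.0), (482.0, -67.0, 0.0), (488.0, -68.0, -1.0), (495.0, -68.0, -1.0), (708.0, -67.0, 0.0), (715.0, -68.0, -1.0), (724.0, -67.0, -0.0)]
244 [(549.0, 11.0, 231.0), (553.0, 11.0, 231.0), (555.0, 10.0, 230.0), (557.0, 9.0, 226.0), (645.0, 9.0, 227.0), (647.0, 11.0, 231.0), (650.0, 11.0, 232.0)]
252 [(552.0, 11.0, 241.0), (555.0, 10.0, 239.0), (557.0, 9.0, 236.0), (557.0, 5.0, 226.0), (645.0, 6.0, 228.0), (645.0, 9.0, 236.0), (647.0, 11.0, 241.0)]
260 [(554.0, 11.0, 250.0), (557.0, 9.0, 245.0), (557.0, 5.0, 237.0), (557.0, 2.0, 228.0), (645.0, 2.0, 230.0), (644.0, 7.0, 240.0), (646.0, 10.0, 246.0)]
268 [(556.0, 10.0, 255.0), (557.0, 5.0, 245.0), (557.0, 2.0, 238.0), (557.0, -3.0, 228.0), (645.0, -2.0, 229.0), (645.0, 3.0, 239.0), (645.0, 8.0, 251.0)]
276 [(557.0, 9.0, 260.0), (557.0, 3.0, 247.0), (557.0, -1.0, 240.0), (557.0, -6.0, 230.0), (645.0, -6.0, 230.0), (645.0, -1.0, 241.0), (645.0, 4.0, 251.0)]
284 [(557.0, 5.0, 259.0), (557.0, -0.0, 249.0), (557.0, -5.0, 240.0), (557.0, -10.0, 231.0), (645.0, -9.0, 232.0), (645.0, -4.0, 241.0), (645.0, 1.0, 252.0)]
292 [(55
[... 2286 characters left out ...]
0, 81.0, 122.0), (732.0, 63.0, 84.0), (736.0, 62.0, 84.0), (740.0, 60.0, 82.0)]
272 [(716.0, 86.0, 128.0), (719.0, 85.0, 127.0), (722.0, 84.0, 128.0), (724.0, 82.0, 125.0), (728.0, 82.0, 127.0), (731.0, 81.0, 127.0), (734.0, 81.0, 128.0), (735.0, 58.0, 83.0), (739.0, 56.0, 81.0)]
278 [(725.0, 105.0, 176.0), (727.0, 105.0, 177.0), (722.0, 84.0, 133.0), (724.0, 82.0, 130.0), (732.0, 104.0, 178.0), (734.0, 103.0, 177.0), (736.0, 103.0, 178.0), (737.0, 102.0, 177.0), (739.0, 102.0, 177.0)]
284 [(725.0, 106.0, 180.0), (727.0, 105.0, 181.0), (722.0, 84.0, 137.0), (724.0, 82.0, 135.0), (732.0, 104.0, 180.0), (734.0, 104.0, 181.0), (735.0, 103.0, 180.0), (737.0, 103.0, 181.0), (739.0, 102.0, 181.0)]
```

View pics/w2.png

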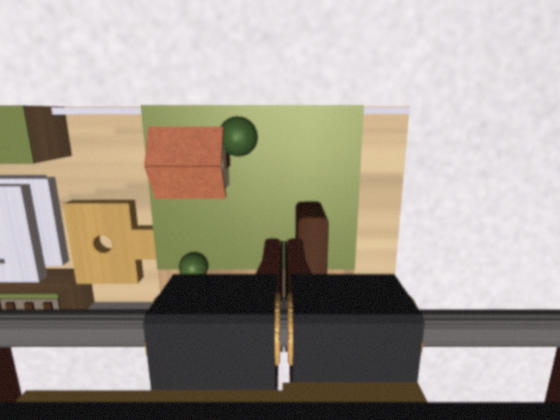

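The measured fingertips lie about 37 mm higher than the reported TCP: z 226 against 189 in the first wrist view, and 94 against 57 here. The fingers therefore closed above the grip. I'll correct for that offset.

Emit:
servo_tool:
  increments: "0.5 -0.1 0 0 0 0 0.3; 1 -0.3 0 0 0 0 0.3; 1.5 -0.4 0 0 0 0 0.3; 1.5 -0.4 0 0 0 0 0.3; 1.5 -0.4 0 0 0 0 0.3"

```text
time_s: 4.55
tool_pos: [735.2, 68.9, 56.7]
tool_rot: [-2.506, -1.895, 0.001]
wrist_force: [-0.1, -0.1, 0.1]
opening: 0.421
gripper_force: 0.0
```

Emit:
servo_tool:
  increments: "0 0 0 0 0 0 0.3; 0 0 0 0 0 0 0.3; 0 0 0 0 0 0 0.3; 0 0 -1 0 0 0 0.3; 0 0 -2 0 0 0 0.3"

```text
time_s: 5.05
tool_pos: [735.1, 69.1, 36.6]
tool_rot: [2.505, 1.895, 0.001]
wrist_force: [0.1, -0.9, -1.3]
opening: 0.7
gripper_force: 0.0
```

Emit:
servo_tool:
  increments: "0 0 -1 0 0 0 0.4; 0 0 -1.9 0 0 0 0.7; 0 0 -1.9 0 0 0 1; 0 0 -1.9 0 0 0 1; 0 0 -1.9 0 0 0 1"

```text
time_s: 5.55
tool_pos: [735.4, 69.0, 18.7]
tool_rot: [2.505, 1.895, 0.001]
wrist_force: [0.6, -0.4, 0.9]
opening: 0.286
gripper_force: 0.0
```

Emit:
servo_tool:
  increments: "0 0 0 0 0 0 1; 0 0 0 0 0 0 1; 0 0 0 0 0 0 1; 0 0 0 0 0 0 1; 0 0 0 0 0 0 1"

```text
time_s: 6.05
tool_pos: [735.1, 69.1, 18.9]
tool_rot: [2.505, 1.895, 0.001]
wrist_force: [-3.0, 0.2, 4.5]
opening: 0.181
gripper_force: 30.0
```

Emit:
servo_tool:
  increments: "-1 0.28 0 0 0 0 1; -2 0.56 0 0 0 0 1; -3 0.84 0 0 0 0 1; -4 1.13 0 0 0 0 1; -4.8 1.35 0 0 0 0 1"

```text
time_s: 6.55
tool_pos: [687.8, 82.5, 18.9]
tool_rot: [2.504, 1.894, 0.004]
wrist_force: [4.5, -0.7, 4.0]
opening: 0.185
gripper_force: 30.0
```

Emit:
servo_tool:
  increments: "-0.1 0.03 0 0 0 0 1; -0.2 0.06 0 0 0 0 1; -0.3 0.08 0 0 0 0 1; -0.4 0.11 0 0 0 0 1; -0.5 0.14 0 0 0 0 1"

```text
time_s: 7.05
tool_pos: [683.1, 83.8, 18.9]
tool_rot: [2.505, 1.894, 0.003]
wrist_force: [3.7, -0.2, 5.7]
opening: 0.18
gripper_force: 30.0
```

Emit:
servo_tool:
  increments: "-0.1 0.03 0 0 0 0 1; -0.2 0.06 0 0 0 0 1; -0.3 0.08 0 0 0 0 1; -0.4 0.11 0 0 0 0 1; -0.5 0.14 0 0 0 0 1"

```text
time_s: 7.55
tool_pos: [678.1, 85.2, 18.9]
tool_rot: [2.505, 1.894, 0.003]
wrist_force: [3.7, 0.6, 5.9]
opening: 0.182
gripper_force: 30.0
```

Emit:
servo_tool:
  increments: "-0.05 0.01 0 0 0 0 1; -0.1 0.03 0 0 0 0 1; -0.15 0.04 0 0 0 0 1; -0.2 0.06 0 0 0 0 1; -0.3 0.08 0 0 0 0 1"

```text
time_s: 8.05
tool_pos: [675.5, 85.9, 18.9]
tool_rot: [2.504, 1.894, 0.004]
wrist_force: [8.1, -0.8, 3.9]
opening: 0.184
gripper_force: 30.0
```

Emit:
servo_tool:
  increments: "-0.05 0.01 0 0 0 0 1; -0.1 0.03 0 0 0 0 1; -0.1 0.03 0 0 0 0 1; -0.1 0.03 0 0 0 0 1; -0.1 0.03 0 0 0 0 1"

```text
time_s: 8.55
tool_pos: [675.6, 85.9, 18.9]
tool_rot: [2.504, 1.892, 0.007]
wrist_force: [10.2, -0.8, 3.3]
opening: 0.181
gripper_force: 30.0
```

Emit:
servo_tool:
  increments: "0 0 0 0 0 0 0.2; 0 0 0 0 0 0 0.2; 0 0 0 0 0 0 0.2; 0 0 2 0 0 0 0.2; 0 0 6 0 0 0 0.2"

```text
time_s: 9.05
tool_pos: [669.9, 86.2, 72.9]
tool_rot: [-2.501, -1.892, 0.014]
wrist_force: [0.6, 0.1, -0.1]
opening: 0.596
gripper_force: 0.0
```

Emit:
servo_tool:
  increments: "-3 -2 4 0 0 4 0.3; -6 -4 8 0 0 8 0.3; -9 -7 10 0 0 15.8 0.3; -12 -9.5 11 0 0 15.8 0.3; -12 -9.5 11 0 0 15.8 0.3"

```text
time_s: 9.55
tool_pos: [551.3, -11.2, 191.7]
tool_rot: [2.222, 2.215, 0.003]
wrist_force: [0.2, -0.5, 0.2]
opening: 0.702
gripper_force: 0.0
```

```bash
python3 - <<'E'
from h import *
s=arm.state(); print(s["tool_pos"])
c=arm.capture("wrist"); cv2.imwrite("pics/w3.png",c["img"]); W=pts(c); np.savez("w3.npz",W=W,img=c["img"],**{k:c[k] for k in("fovy","cx","cy","rvec","tvec")})
z=np.nan_to_num(W[...,2]); z[240:]=0
b,g,r=[c["img"][...,i].astype(int) for i in range(3)]
m=(z>65)&(z<90); print("grip"); print(rect(W,m))
# slot floor within yoke: below 50
K=W[...,:2]-np.array([551,121]); a=np.radians(164.2);X=np.array([np.cos(a),np.sin(a)]);Y=np.array([-X[1],X[0]])
lx,ly=K@X,K@Y
m=(z>1)&(z<50)&(abs(lx)<15)&(abs(ly)<25); print("slot");print([(x[0],x[1],x[2]) for x in rect(W,m)])
m=(z>50)&(z<58)&(abs(lx)<34)&(abs(ly)<36)&(abs(r-b)<35); print("yoke");print([x for x in rect(W,m) if x[0]>300])
E
```

```text
[551.32910031 -11.19722151 191.72047917]
grip
[(1276, [344, 0, 57, 32], ((623.5452270507812, 138.44461059570312), (21.9285888671875, 38.4318733215332), 74.56315612792969)), (1323, [411, 52, 41, 53], ((676.0470581054688, 85.52669525146484), (40.277896881103516, 17.035964965820312), 74.25141143798828))]
slot
[(603, [270, 16, 24, 47], ((551.1921997070312, 123.06602478027344), (38.731666564941406, 12.751537322998047), 74.72112274169922))]
yoke
[(4390, [235, 0, 84, 83], ((546.5906372070312, 121.91439819335938), (60.40966033935547, 59.067359924316406), 74.31034088134766))]
```

View pics/w3.png

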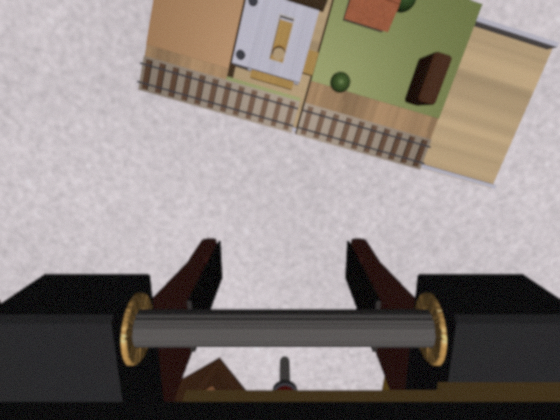

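The section is home, with the yoke slot at (283,40) and the eye's hole visible in its lower end at about (279,52). I'll measure the hole, then go for the pin.

```bash
python3 - <<'E'
from h import *
d=np.load("w3.npz");W=d["W"];c={k:d[k] for k in("fovy","cx","cy","rvec","tvec")}
z=np.nan_to_num(W[...,2])
print(z[40:66,270:292].round().astype(int))
a=np.radians(164.3);X=np.array([np.cos(a),np.sin(a)]);Y=np.array([-X[1],X[0]]);S=np.array([551,121.3])
d0=np.load("w0.npz");z0=np.nan_to_num(d0["W"][...,2])
m=(z0<30);m[:70]=0;m[105:]=0;m[:,:275]=0;m[:,305:]=0
n,l,s,ce=cv2.connectedComponentsWithStats(m.astype(np.uint8));print(s,ce)
c0=dict(fovy=61.61293554638987,cx=280,cy=210,rvec=[-2.88272756e+00,-1.54244562e-03,3.38708004e-04],tvec=[-600.81351203,-32.05873083,389.28678162])
print(c["cx"],c["cy"])
for u,v in ce[1:]:
    h=px2w(c0,u,v,43)[:2]; g=np.array([734.1,69.1]); print("hole w0",h,"rel grip lx,ly",(h-g)@X,(h-g)@Y)
for p in [(279,52)]:
    h=px2w(c,*p,43)[:2];print(h,(h-S)@X,(h-S)@Y)
E
```

```text
[[53 53 53 52 46 43 43 43 41 43 43 43 42 42 42 42 42 42  0 53 54 53]
 [54 54 54 53 43 42 43 43 42 43 42 42 42 42 42 42  0 43 53 54 53 53]
 [53 55 52 53 43 43 43 43 43 44 43 42 43 42 42 43 42 42 53 54 53 55]
 [55 52 55 49 42 43 43 43 42 43 43 43 43 43 42 42 43 42 54 53 54 54]
 [53 53 54 47 41 43 42 42 43 42 44 44 42 43 44 42 42 52 55 53 53 52]
 [53 53 53 43 42 43 42 42 42 43 43 43 42 43 42 43 42 53 54 53 54 54]
 [55 54 53 42 42 42 42 40 38 41 41 42 42 42 43 42 42 54 53 53 53 52]
 [54 52 50 42 42 37 37 35 35 36 36 37 41 43 42 42 43 54 54 51 53 54]
 [53 53 46 42 38 34  7  8  9  8  8 32 36 40 41 42 53 53 53 52 54 54]
 [52 53 43 37  7  8  8  7  8  7 10  7  0 35 41 42 54 53 54 53 54 53]
 [53 52 42 35  8  7  8  8  9  8  7  7  8  8 39 43 52 54 52 54 54 54]
 [53 50 36 24  9  9  9  8  7  7  7  7  8  8 35 52 54 53 54 53 54 55]
 [52 47 35  8  7  8  8  9  7  7  7  7  8  8  9 51 54 55 53 54 55 53]
 [53 42 29  8  9  9  9  7  7  7  7  8  9  7  8 54 54 53 53 56 54 54]
 [52 42 27  7  7  8  8  8  7  8  7  8  7  8  6 54 52 52 55 54 53 53]
 [50 44 23  6 10  8  7  9  6  7  7  8  9  9 52 53 55 53 53 53 54 
[... 785 characters left out ...]
0     13     12    126]
 [   275     82      1      1      1]
 [   302     97      1      1      1]] [[279.49426344 209.56809219]
 [296.          71.        ]
 [289.92857143  85.46825397]
 [275.          82.        ]
 [302.          97.        ]]
283.3469367234948 206.7928412468172
hole w0 [615.23974059 109.41915931] rel grip lx,ly 125.33617320176349 -6.651282690752913
hole w0 [609.83159161  96.992574  ] rel grip lx,ly 127.17991405838421 6.775135954915052
hole w0 [596.15506543  99.97907793] rel grip lx,ly 141.15434223143905 7.600927356076394
hole w0 [621.06810007  86.92522265] rel grip lx,ly 113.63839034625691 13.4262878129505
[549.11667678 111.50759346] -0.8367698568862657 9.936697054624608
```

Emit:
servo_tool:
  increments: "-2 -4 1 0 0 -6 0.3; -4 -9 1 0 0 -12 0.3; -6 -13 1 0 0 -18 0.3; -8 -18 1 0 0 -24 0.3; -9 -22 1 0 0 -30 0.3"

```text
time_s: 10.1
tool_pos: [462.3, -229.6, 196.9]
tool_rot: [-2.722, -1.565, 0.001]
wrist_force: [0.3, 0.2, 0.4]
opening: 0.7
gripper_force: 0.0
```

Emit:
servo_tool:
  increments: "0 -4 0 0 0 10 0.3; 0 -8 0 0 0 20 0.3; 0 -11 0 0 0 30 0.3; 0 -14 0 0 0 30 0.3; 0 -14 0 0 0 30 0.3"

```text
time_s: 10.6
tool_pos: [462.8, -370.9, 194.8]
tool_rot: [-2.22, -2.217, 0.001]
wrist_force: [0.7, 0.4, -0.2]
opening: 0.698
gripper_force: 0.0
```

```bash
python3 - <<'E'
from h import *
s=arm.state(); print(s["tool_pos"])
c=arm.capture("wrist"); cv2.imwrite("pics/w4.png",c["img"]); W=pts(c)
z=np.nan_to_num(W[...,2]); z[240:]=0
near=(abs(W[...,0]-460)<60)&(abs(W[...,1]+292)<60)
for lo,hi in((46,53),(68,90),(80,90)):
    print(lo,[x for x in rect(W,(z>lo)&(z<hi)&near)])
m=(z>82)&near; print(np.nanmean(W[m],0),m.sum())
m=(z>62)&near; print(np.nanmin(W[m],0),np.nanmax(W[m],0))
for r in arm.regions_of("wrist","pin"): print(r["p"],r["bbox"])
E
```

```text
[ 462.75533873 -370.9191854   194.79405443]
46 [(5504, [228, 46, 104, 109], ((459.2989196777344, -291.2247314453125), (70.32091522216797, 70.1142349243164), 32.609256744384766))]
68 [(389, [268, 90, 22, 23], ((459.497314453125, -291.1497497558594), (17.54875946044922, 17.756820678710938), 45.67236328125))]
80 [(373, [268, 90, 22, 23], ((459.6317138671875, -291.40008544921875), (17.206697463989258, 17.566587448120117), 63.920284271240234))]
[ 459.47289593 -291.27033848   85.43803138] 368
[ 450.28150257 -300.13452094   72.27681076] [ 468.00808272 -282.30261969   87.30935364]
0.74 [272.9, 88.9, 292.5, 112.8]
0.73 [368.7, 24.2, 418.3, 68.2]
0.56 [220.9, 190.8, 253.2, 225.6]
```

View pics/w4.png

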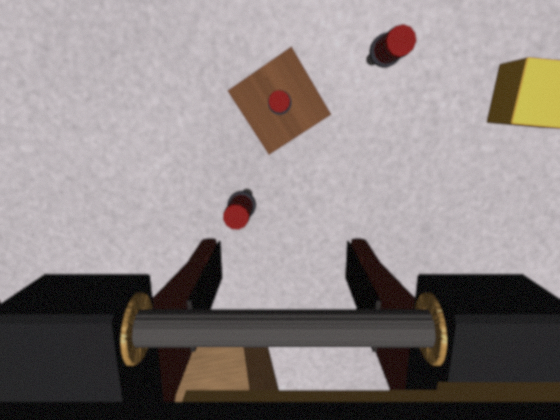

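The pin in the block is at pixel (280,102). Both other red heads stand outside the block and are larger, so they are the decoys. Next I move over the pin and descend.

Emit:
servo_tool:
  increments: "-0.1 2 0 0 0 0 0.3; -0.2 5 -1 0 0 0 0.3; -0.3 7.5 -3 0 0 0 0.3; -0.3 8 -6 0 0 0 0.3; -0.3 8 -8 0 0 0 0.3"

```text
time_s: 11.2
tool_pos: [460.3, -285.3, 116.3]
tool_rot: [-2.218, -2.223, -0.001]
wrist_force: [0.2, -0.4, 0.4]
opening: 0.701
gripper_force: 0.0
```

```bash
python3 - <<'E'
from h import *
s=arm.state(); p=s["tool_pos"]; print(p,"to go mm",np.array([459.4,-291.3,23])-p)
E
```

```text
[ 460.33090131 -285.32805372  116.30844962] to go mm [ -0.93090131  -5.97194628 -93.30844962]
```

Emit:
servo_tool:
  increments: "-0.06 -0.27 -2 0 0 0 0.3; -0.06 -0.27 -2.5 0 0 0 0.3; -0.06 -0.27 -3 0 0 0 0.3; -0.06 -0.27 -3 0 0 0 0.3; -0.06 -0.27 -3 0 0 0 0.3"

```text
time_s: 11.7
tool_pos: [460.0, -291.3, 89.2]
tool_rot: [2.22, 2.22, 0.001]
wrist_force: [0.1, 0.8, 1.0]
opening: 0.697
gripper_force: 0.0
```

Emit:
servo_tool:
  increments: "-0.05 0 -2.5 0 0 0 0.3; -0.05 0 -4.5 0 0 0 0.3; -0.05 0 -6 0 0 0 0.3; -0.05 0 -6.5 0 0 0 0.4; -0.05 0 -6.5 0 0 0 0.6"

```text
time_s: 12.2
tool_pos: [458.8, -291.2, 22.8]
tool_rot: [-2.221, -2.221, 0.0]
wrist_force: [0.0, 0.1, 0.7]
opening: 0.56
gripper_force: 0.0
```

Emit:
servo_tool:
  increments: "0 0 0 0 0 0 0.7; 0 0 0 0 0 0 1; 0 0 0 0 0 0 1; 0 0 0 0 0 0 1; 0 0 0 0 0 0 1"

```text
time_s: 12.7
tool_pos: [459.2, -291.5, 23.7]
tool_rot: [2.221, 2.221, 0.0]
wrist_force: [0.4, -0.5, 1.9]
opening: 0.2
gripper_force: 30.0
```

Emit:
servo_tool:
  increments: "0 0 1.5 0 0 0 1; 0 0 4 0 0 0 1; 0 0 7 0 0 0 1; 0 0 10 0 0 0 1; 0 0 12 0 0 0 1"

```text
time_s: 13.2
tool_pos: [459.4, -291.6, 146.7]
tool_rot: [2.219, 2.219, 0.001]
wrist_force: [0.1, -0.3, -0.6]
opening: 0.2
gripper_force: 30.0
```

Emit:
servo_tool:
  increments: "1 4 0 0 0 0 1; 2.5 9 0 0 0 0 1; 4 14 0 0 0 0 1; 5.5 19 0 0 0 0 1; 6.5 23 0 0 0 0 1"

```text
time_s: 13.7
tool_pos: [524.2, -59.3, 144.2]
tool_rot: [2.221, 2.221, 0.001]
wrist_force: [1.2, -0.5, -0.0]
opening: 0.201
gripper_force: 30.0
```

Emit:
servo_tool:
  increments: "0.6 4 0 0 0 0 1; 1.2 8 -1 0 0 0 1; 1.8 12 -2 0 0 0 1; 2.4 15.5 -3.5 0 0 0 1; 2.4 17.2 -4.5 0 0 0 1"

```text
time_s: 14.2
tool_pos: [547.7, 113.7, 97.8]
tool_rot: [-2.218, -2.224, -0.0]
wrist_force: [-0.3, 0.6, -0.6]
opening: 0.192
gripper_force: 30.0
```

Emit:
servo_tool:
  increments: "0 0 0 0 0 0 1; 0 0 0 0 0 0 1; 0 0 0 0 0 0 1; 0 0 -0.2 0 0 0 1; 0 0 -0.5 0 0 0 1"

```text
time_s: 14.7
tool_pos: [548.4, 109.8, 93.8]
tool_rot: [2.222, 2.219, 0.002]
wrist_force: [-0.5, -0.2, -0.1]
opening: 0.197
gripper_force: 30.0
```

```bash
python3 - <<'E'
from h import *
s=arm.state(); print(s["tool_pos"],s["tool_rot"],"to go",np.array([548.2,111.3,74])-s["tool_pos"])
ims=[]
for n,x0,y0 in(("scene",270,130),("side",195,130)):
    c=arm.capture(n); f=210/np.tan(np.radians(c["fovy"])/2); K=np.array([[f,0,c["cx"]],[0,f,c["cy"]],[0,0,1]])
    p=cv2.projectPoints(np.array([[548.2,111.3,54.]]),np.array(c["rvec"]),np.array(c["tvec"]),K,None)[0].ravel().astype(int); print(p)
    ims.append(cv2.resize(c["img"][p[1]-45:p[1]+30,p[0]-50:p[0]+50],(400,300),interpolation=cv2.INTER_CUBIC))
cv2.imwrite("pics/c3.png",np.hstack(ims))
E
```

```text
[548.39881379 109.82732441  93.81686715] [2.22230828e+00 2.21913679e+00 1.71309533e-03] to go [ -0.19881379   1.47267559 -19.81686715]
[303 185]
[234 198]
```

View pics/c3.png

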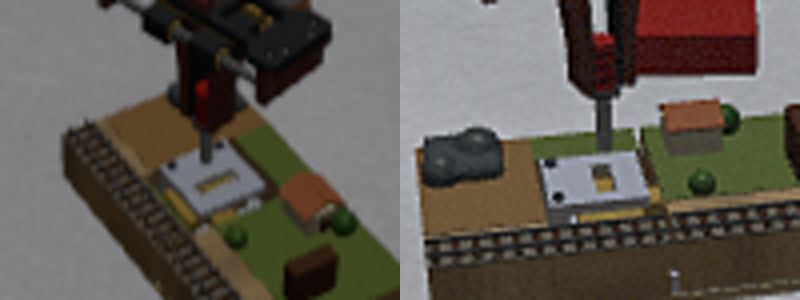

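The pin hangs upright from the fingers above the slot. I'll align it and lower it slowly.

Emit:
servo_tool:
  increments: "0 0.15 -0.7 0 0 0 1; 0 0.15 -1.4 0 0 0 1; 0 0.15 -2.1 0 0 0 1; 0 0.15 -2.3 0 0 0 1; 0 0.15 -2.5 0 0 0 1"

```text
time_s: 15.3
tool_pos: [547.7, 112.2, 67.4]
tool_rot: [-2.221, -2.221, 0.001]
wrist_force: [0.6, -0.0, -1.0]
opening: 0.198
gripper_force: 30.0
```

Emit:
servo_tool:
  increments: "0 0 -0.1 0 0 0 1; 0 0 -0.2 0 0 0 1; 0 0 -0.3 0 0 0 1; 0 0 -0.4 0 0 0 1; 0 0 -0.5 0 0 0 1"

```text
time_s: 15.8
tool_pos: [548.0, 112.2, 63.1]
tool_rot: [2.221, 2.221, 0.0]
wrist_force: [-0.5, -0.5, -0.0]
opening: 0.196
gripper_force: 30.0
```

Emit:
servo_tool:
  increments: "0 -0.08 -0.1 0 0 0 1; 0 -0.08 -0.2 0 0 0 1; 0 -0.08 -0.3 0 0 0 1; 0 -0.08 -0.4 0 0 0 1; 0 -0.08 -0.5 0 0 0 1"

```text
time_s: 16.3
tool_pos: [547.9, 111.4, 58.0]
tool_rot: [-2.221, -2.221, -0.0]
wrist_force: [-1.0, -0.8, -0.5]
opening: 0.197
gripper_force: 30.0
```

Emit:
servo_tool:
  increments: "0 0 -0.1 0 0 0 1; 0 0 -0.15 0 0 0 1; 0 0 -0.2 0 0 0 1; 0 0 -0.25 0 0 0 1; 0 0 -0.3 0 0 0 1"

```text
time_s: 16.8
tool_pos: [547.9, 111.4, 55.0]
tool_rot: [2.221, 2.221, 0.0]
wrist_force: [-0.0, -0.8, -0.6]
opening: 0.197
gripper_force: 30.0
```

Emit:
servo_tool:
  increments: "0 0 -0.1 0 0 0 1; 0 0 -0.2 0 0 0 1; 0 0 -0.3 0 0 0 1; 0 0 -0.4 0 0 0 1; 0 0 -0.4 0 0 0 1"

```text
time_s: 17.3
tool_pos: [547.8, 111.3, 50.8]
tool_rot: [-2.221, -2.221, 0.0]
wrist_force: [0.6, 0.2, -0.7]
opening: 0.201
gripper_force: 30.0
```

Emit:
servo_tool:
  increments: "0 0 -0.1 0 0 0 1; 0 0 -0.2 0 0 0 1; 0 0 -0.3 0 0 0 1; 0 0 -0.4 0 0 0 1; 0 0 -0.4 0 0 0 1"

```text
time_s: 17.8
tool_pos: [547.8, 111.4, 46.8]
tool_rot: [-2.221, -2.221, 0.0]
wrist_force: [-0.2, 0.1, -0.6]
opening: 0.193
gripper_force: 30.0
```

Emit:
servo_tool:
  increments: "0 0 -0.15 0 0 0 1; 0 0 -0.3 0 0 0 1; 0 0 -0.45 0 0 0 1; 0 0 -0.6 0 0 0 1; 0 0 -0.6 0 0 0 1"

```text
time_s: 18.3
tool_pos: [547.7, 111.4, 40.7]
tool_rot: [-2.221, -2.221, 0.001]
wrist_force: [-0.2, -0.5, 0.1]
opening: 0.198
gripper_force: 30.0
```

Emit:
servo_tool:
  increments: "0 0 -0.2 0 0 0 1; 0 0 -0.4 0 0 0 1; 0 0 -0.6 0 0 0 1; 0 0 -0.8 0 0 0 1; 0 0 -0.9 0 0 0 1"

```text
time_s: 18.8
tool_pos: [547.8, 111.4, 31.7]
tool_rot: [-2.221, -2.221, 0.001]
wrist_force: [-0.9, -0.3, -0.8]
opening: 0.2
gripper_force: 30.0
```

Emit:
servo_tool:
  increments: "0 0 -0.05 0 0 0 1; 0 0 -0.1 0 0 0 1; 0 0 -0.15 0 0 0 1; 0 0 -0.2 0 0 0 1; 0 0 -0.25 0 0 0 1"

```text
time_s: 19.3
tool_pos: [547.9, 111.4, 29.6]
tool_rot: [2.221, 2.221, 0.0]
wrist_force: [-0.3, -0.1, 0.1]
opening: 0.198
gripper_force: 30.0
```

Emit:
servo_tool:
  increments: "0 0 -0.04 0 0 0 1; 0 0 -0.08 0 0 0 1; 0 0 -0.12 0 0 0 1; 0 0 -0.15 0 0 0 1; 0 0 -0.15 0 0 0 1"

```text
time_s: 19.8
tool_pos: [547.9, 111.4, 27.9]
tool_rot: [-2.221, -2.221, 0.0]
wrist_force: [-0.9, -0.4, 0.2]
opening: 0.198
gripper_force: 30.0
```

Emit:
servo_tool:
  increments: "0 0 0 0 0 0 0.6; 0 0 0 0 0 0 0.5; 0 0 0 0 0 0 0.5; 0 0 0 0 0 0 0.5; 0 0 0 0 0 0 0.5"

```text
time_s: 20.3
tool_pos: [547.9, 111.4, 28.1]
tool_rot: [2.221, 2.221, 0.0]
wrist_force: [0.5, -0.0, 0.2]
opening: 0.5
gripper_force: 0.0
```

Emit:
servo_tool:
  increments: "0 0 1 0 0 0 0.5; 0 0 3 0 0 0 0.5; 0 0 6 0 0 0 0.5; 0 -4 10 0 0 0 0.4; 0 -8 13 0 0 0 0.4"

```text
time_s: 20.8
tool_pos: [548.0, 36.8, 156.7]
tool_rot: [2.217, 2.224, 0.002]
wrist_force: [1.8, -0.6, 0.2]
opening: 0.596
gripper_force: 0.0
```

Emit:
servo_tool:
  increments: "0 -2 0 0 0 0 0.4; 0 -3 0 0 0 0 0.4; 0 -4 0 0 0 0 0.4; 0 -4 0 0 0 0 0.4; 0 -4 0 0 0 0 0.4"

```text
time_s: 21.3
tool_pos: [547.5, -2.8, 153.1]
tool_rot: [-2.22, -2.221, 0.001]
wrist_force: [-0.5, 0.5, 0.4]
opening: 0.601
gripper_force: 0.0
```

```bash
python3 - <<'E'
from h import *
print(arm.state()["tool_pos"],arm.state()["wrist_force"])
c=arm.capture("wrist"); cv2.imwrite("pics/w5.png",c["img"]); W=pts(c)
z=np.nan_to_num(W[...,2]); z[240:]=0
near=(abs(W[...,0]-548)<25)&(abs(W[...,1]-112)<25)
m=(z>72)&near; print("head top",np.nanmean(W[m],0),np.nanpercentile(W[m][:,2],90),rect(W,m))
m=(z>60)&(z<92)&(abs(W[...,0]-676)<35)&(abs(W[...,1]-85)<30); print("grip",rect(W,m))
E
```

```text
[547.51181122  -2.79430237 153.05955173] [-0.50367431  0.47583394  0.44693269]
head top [548.72369028 110.45615127  88.34498043] 90.48229682871202 [(665, [271, 31, 27, 32], ((548.6337890625, 111.14896392822266), (17.73025131225586, 17.60223388671875), 19.745349884033203))]
grip [(1955, [431, 56, 52, 61], ((675.5899047851562, 85.58131408691406), (40.35282516479492, 16.454620361328125), 74.55455780029297))]
```

View pics/w5.png

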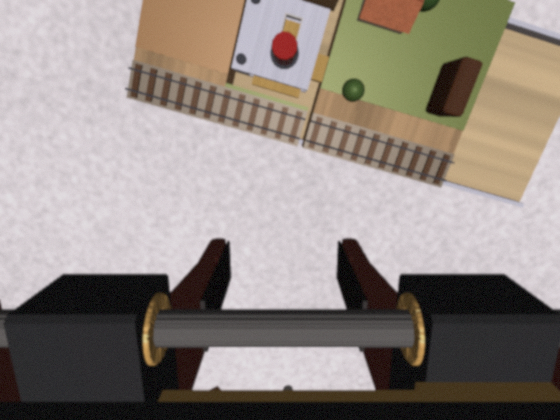

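The pin is seated: its head top is at z ≈ 90 (54 + 36), it stands upright at pixel (285,47), and the section is still home. Time to hand in.

```bash
python3 -c "
from bench import arm
print(arm.finish_job())"
```

```text
the job is handed in; nothing more can be done
None
```

The section is pushed home, and the pin stands upright through upper ear, eye and lower ear with its collar down on the upper ear and the gripper clear; I handed the job in at about 21 s, and no verdict was returned.

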